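Load the tube sleeves into their welding nests

TASK

Get the bench ready for tack welding: take the three straight tube sleeves and stand each one upright in the round nest of its own size (small in small, medium in medium, large in large), fully down on the nest's floor, and let go. Leave the reducer, the elbow and the flange where they lie.

Things in the scene. Friction and masses are not known exactly. Their poses are not given: they have to be found in the camera images.
- sleeve_small: The small straight sleeve: a short piece of plain stainless tube with parallel walls, 25 mm outside diameter, 3 mm wall, 60 mm long, about 80 g, standing on end on the bench. Loose. Origin at the centre of its lower end; z points up along its axis.
- sleeve_medium: The medium straight sleeve: a short piece of plain stainless tube with parallel walls, 44 mm outside diameter, 3 mm wall, 60 mm long, about 140 g, standing on end on the bench. Loose. Origin at the centre of its lower end; z points up along its axis.
- sleeve_large: The large straight sleeve: a short piece of plain stainless tube with parallel walls, 63 mm outside diameter, 3 mm wall, 60 mm long, about 210 g, standing on end on the bench. Loose. Origin at the centre of its lower end; z points up along its axis.
- nest_small: The small nest: a low round copper cup fixed to the bench, open at the top, 51 mm outside and 41 mm inside diameter, rim 14 mm above the bench, inner floor 6 mm above the bench. It takes the small sleeve with 8 mm to spare all round. Origin at the centre of its underside, on the bench; z up.
- nest_medium: The medium nest: a low round copper cup fixed to the bench, open at the top, 70 mm outside and 60 mm inside diameter, rim 14 mm above the bench, inner floor 6 mm above the bench. It takes the medium sleeve with 8 mm to spare all round. Origin at the centre of its underside, on the bench; z up.
- nest_large: The large nest: a low round copper cup fixed to the bench, open at the top, 89 mm outside and 79 mm inside diameter, rim 14 mm above the bench, inner floor 6 mm above the bench. It takes the large sleeve with 8 mm to spare all round. Origin at the centre of its underside, on the bench; z up.
- reducer: Not a straight sleeve: a hollow stainless reducer standing wide end down, 63 mm diameter at the foot tapering to 38 mm at the top, 55 mm tall. Loose, to be left alone. Origin at the centre of its underside; z up.
- elbow: Not a straight sleeve: a 90 degree elbow of 34 mm stainless tube lying flat on the bench, 34 mm tall, its outline within a 90 by 90 mm square and within 57 mm of its origin. Loose, to be left alone. Origin on the bench under the middle of the elbow's bounding square; z up; its two open ends look to its own -x and +y.
- flange: Not a straight sleeve: a flat stainless flange, 86 mm outside diameter with a 44 mm hole and four dark bolt holes, 12 mm thick, lying on the bench. Loose, to be left alone. Origin at the centre of its underside; z up.
Mind the look-alikes: they are no part of the job. Leave any red look-alike of the sleeve_medium alone.

How it is judged:
At the end, for the whole second after the job is handed in: Each sleeve stands upright (within about 4.5 degrees) and at rest in the nest of its own size, its axis within 10 mm of the nest's centre and its foot on the nest's floor (within 3 mm); reducer, elbow and flange are within 25 mm of where they began (horizontal distance between sleeve_small and nest_small below 0.01 m and z of sleeve_small in the frame of nest_small between 0.003 and 0.009 m and angle between each of sleeve_small, sleeve_medium, sleeve_large's own z axis and vertical below 0.08 rad and linear speed of each of sleeve_small, sleeve_medium, sleeve_large below 0.01 m/s and angular speed of each of sleeve_small, sleeve_medium, sleeve_large below 0.1 rad/s and horizontal distance between sleeve_medium and nest_medium below 0.01 m and z of sleeve_medium in the frame of nest_medium between 0.003 and 0.009 m and horizontal distance between sleeve_large and nest_large below 0.01 m and z of sleeve_large in the frame of nest_large between 0.003 and 0.009 m and distance of each of reducer, elbow, flange from where it was at the start of the episode below 0.025 m); the robot touches nothing.
It fails at once if the reducer is moved more than 25 mm (distance of reducer from where it was at the start of the episode above 0.025 m).
It fails at once if the elbow is moved more than 25 mm (distance of elbow from where it was at the start of the episode above 0.025 m).
It fails at once if the flange is moved more than 25 mm (distance of flange from where it was at the start of the episode above 0.025 m).
It also fails if it takes over 88 s, if anything falls off the work surface, if the arm or the gripper's body presses on something with over 40 N, if the wrist force passes 120 N, or if a joint passes its speed limit or range.

ROBOT

A 6-joint arm with a two-finger parallel gripper is mounted at the origin on the work surface. World frame = base frame: x ahead of the robot, y to its left, z up, the work surface at z = 0. Lengths are in m, angles in rad, forces in N, time in s.
With the tool pointing down it reaches from about 0.25 to 0.725 m from the base axis. Payload 4 kg.
Tool frame: the origin (TCP) lies between the finger pads; the fingertips stand 11 mm ahead of it and the grasp point (between the pads) lies 8 mm behind it (bot.tip_extent is the distance from the TCP to the fingertips, in m); z points along the fingers, y is the line along which they close (so a half turn about z gives the same grasp; the last joint's range is limited). The gripper opens to 85 mm and grips with 20 to 120 N. Pads are 22 mm wide; open, the fingers measure 114 mm over their backs; the gripper's body (76 mm by 85 mm) begins 54 mm behind the grasp point. The pads swing forward as they close: fully open they stand 13 mm farther back than shut.
Start: joints at [1.227, 0.241, 0.005, 1.335, 0, 1.571], TCP at [0.169, 0.471, 0.242] pointing down, gripper open.
Joint ranges: [-2.72, 2.72], [-1.05, 1.87], [-1.09, 1.28], [-1.99, 2.15], [-1.42, 1.44], [-3.14, 3.14]. Speed limits (rad/s): [2.79, 2.79, 3.14, 3.14, 3.14, 3.14].

INTERFACE

Orientations are given as a unit quaternion [x, y, z, w].
In Python, from workcell import bot gives the robot as it stands. The module is installed in compiled form; this text tells all that it offers.
- The arm moves only by the tool drive_tool, never from a script. Its argument "rows" is a list of rows, each an object of numbers: "dx", "dy", "dz": the shift along the tool's x, y, z in units of 50 mm (1.0 is 50 mm); "wx", "wy", "wz": the turn, a rotation vector about the tool's x, y, z in units of 5 degrees (1.0 is 5 degrees); "hand": the finger opening in mm, from 0 to 85.4. A call has 1 to 20 rows; each row is the pose to reach, as a shift and turn from the pose commanded when the call began, along the tool's axes at that moment; what a row does not reach only later rows make up. A row lasts 1/10 s, in which the tool goes at most 50 mm and 8.59 degrees, less where a joint would pass 70% of its speed; a pose out of reach is approached as far as the arm can. A call with a gripper value outside its range is refused whole. The fingers move at their own pace and stop on an object; the grip force is fixed at half the most. Time passes only in rows, so rows that repeat a pose let the fingers close. It gives the time, the measured TCP pose, the force, the opening and the grip force at its end, in the units of the state.
- bot.get_obs(): the state, without advancing time (a new reading comes with each control period).
- bot.camera(name): name is "scene" or "top"; returns the picture (480x640x3 uint8, red, green, blue); there is no depth.
- bot.get_calibration(name): a dict with "vfov" (degrees; the focal length in pixels is half the picture's height over the tangent of half this angle, whatever the lens; pixels are square), "cx", "cy" (the principal point, pixels), "k1" (the pictures are not rectified: a ray, as slopes to the right and down, at radius r is drawn at 1 + k1 r^2 times it, then the intrinsics apply), "origin" and "rotation" of the camera in the world. Camera axes: x right, y up, looking along -z (the intrinsics and any distortion apply to the point x, -y, -z); pixel columns grow to the right and rows downward; lengths in m; the calibration is good to about 2 mm. A picture is of the moment at which its call begins. get_calibration takes no time and is no camera call.
- bot.job_done(): hands the job in; it is judged then, once.
Trained networks look in the newest picture that a camera, given by its name, has taken for a name from the list of things; names that differ only in an ending like _2 or _b are one class to them, and where a whole thing is asked for, a point or a joint stands for the part that bears it (a point fixed in the world has none). Each returns a list of dicts, best first, with "score" (0 to 1); they miss things now and then, are a little off and sometimes report something else, mostly with a low value. They report only what shows in the picture. A call takes as long as a camera call. They do not tell look-alikes from the thing itself.
- bot.look_for(camera, thing): "extent" ([centre column, centre row, width, height] in pixels, round what is visible of it).
- bot.outline_of(camera, thing): "region" (480x640 bool, what is visible of it) and "extent" ([centre column, centre row, width, height] in pixels, round what is visible of it).
The state is a dict: "clock": time; "joint_pos": joint angles; "joint_vel": joint speeds; "tau": joint torques, N m; "eef_pos": TCP position; "tool_rot": TCP orientation; "ft_force": force on the tool from outside, world axes, zero at the start; "ft_torque": the same for the moment, N m; "grip_width": finger opening in m; "grasp_force": force on a finger pad.
Only numpy, scipy, OpenCV 4.12 (cv2) and the standard library are available. Lean on these libraries where they do the work, as an engineer would, in place of code of your own. Each camera call takes 0.05 s, during which the arm holds its last target. There are 200 camera calls.

## Working session

There is one attempt and no reset: what is moved stays moved. The work goes in short steps, Python scripts to look and compute and a tool call to move; the robot and the scene stay as the last step left them, time stands still between calls to the robot, and variables do not carry over. Pictures are saved under pics/ and viewed, at most 14 in all, crops included, and the job is handed in when it is done.

Besides the shell and the picture viewer there is one more tool, called after ">>>" as name(argument=value, ...) on one line, values as JSON. drive_tool: Moves the arm, as the interface text tells. Its arguments: {"type":"object","properties":{"rows":{"type":"array","items":{"type":"object","properties":{"dx":{"type":"number"},"dy":{"type":"number"},"dz":{"type":"number"},"wx":{"type":"number"},"wy":{"type":"number"},"wz":{"type":"number"},"hand":{"type":"number"}}}}},"required":["rows"]}

```bash
mkdir -p pics
cat > h.py <<'E'
import numpy as np, cv2
from workcell import bot
def ray(cam,u,v):
    c=bot.get_calibration(cam); f=240/np.tan(np.radians(c['vfov'])/2)
    d=np.array([(u-c['cx'])/f,(v-c['cy'])/f]); p=d.copy()
    for _ in range(30): p=d/(1+c['k1']*(p@p))
    R=np.array(c['rotation'])
    return np.array(c['origin']), R@np.array([p[0],-p[1],-1])
def at(cam,u,v,z):
    o,d=ray(cam,u,v); return o+d*(z-o[2])/d[2]
def proj(cam,P):
    c=bot.get_calibration(cam); f=240/np.tan(np.radians(c['vfov'])/2)
    q=np.array(c['rotation']).T@(np.array(P)-np.array(c['origin'])); s=np.array([q[0],-q[1]])/-q[2]
    s=s*(1+c['k1']*(s@s)); return s*f+[c['cx'],c['cy']]
E
python3 - <<'E'
from h import *
for n in('top','scene'):
    im=bot.camera(n); cv2.imwrite(f'pics/{n}0.png',im[:,:,::-1])
    c=bot.get_calibration(n); print(n,{k:np.round(v,3).tolist() for k,v in c.items() if k!='camera'})
    for t in 'sleeve_small sleeve_medium sleeve_large nest_small nest_medium nest_large reducer elbow flange'.split():
        for r in bot.look_for(n,t)[:3]: print(t,round(r['score'],2),np.round(r['extent'],1).tolist(), np.round(at(n,r['extent'][0],r['extent'][1],.03),3)[:2])
o=bot.get_obs(); print(o['clock'],o['eef_pos'],o['tool_rot'],o['grip_width'],bot.tip_extent)
E
```

```text
top {'vfov': 47.649, 'cx': 319.916, 'cy': 246.273, 'k1': -0.031, 'origin': [0.382, 0.005, 1.117], 'rotation': [0.052, -0.046, -0.698, 0.713]}Traceback (most recent call last):
  File "<stdin>", line 6, in <module>
  File "h.py", line 10, in at
    o,d=ray(cam,u,v); return o+d*(z-o[2])/d[2]
        ~~~^^^^^^^^^
  File "h.py", line 8, in ray
    return np.array(c['origin']), R@np.array([p[0],-p[1],-1])
                                  ~^~~~~~~~~~~~~~~~~~~~~~~~~~
ValueError: matmul: Input operand 1 has a mismatch in its core dimension 0, with gufunc signature (n?,k),(k,m?)->(n?,m?) (size 3 is different from 4)
```

Rotation is a quaternion; fix it.

```bash
sed -i "s/np.array(c\['rotation'\])/Rot.from_quat(c['rotation']).as_matrix()/; 1a from scipy.spatial.transform import Rotation as Rot" h.py
python3 - <<'E'
from h import *
for n in('top','scene'):
    im=bot.camera(n); cv2.imwrite(f'pics/{n}0.png',im[:,:,::-1])
    c=bot.get_calibration(n); print(n,{k:np.round(v,3).tolist() for k,v in c.items()})
    for t in 'sleeve_small sleeve_medium sleeve_large nest_small nest_medium nest_large reducer elbow flange'.split():
        for r in bot.look_for(n,t)[:3]: print(t,round(r['score'],2),np.round(r['extent'],1).tolist(), np.round(at(n,r['extent'][0],r['extent'][1],.03),3)[:2])
o=bot.get_obs(); print(o['clock'],o['eef_pos'],o['tool_rot'],o['grip_width'],bot.tip_extent)
E
```

```text
top {'vfov': 47.649, 'cx': 319.916, 'cy': 246.273, 'k1': -0.031, 'origin': [0.382, 0.005, 1.117], 'rotation': [0.052, -0.046, -0.698, 0.713]}
sleeve_small 0.6 [270.5, 290.5, 15.4, 18.7] [0.442 0.112]
sleeve_medium 0.79 [195.5, 292.6, 25.8, 21.0] [0.435 0.262]
sleeve_medium 0.74 [148.2, 286.6, 32.4, 28.1] [0.445 0.358]
sleeve_medium 0.67 [181.4, 248.8, 24.0, 22.2] [0.523 0.295]
sleeve_large 0.57 [464.4, 294.4, 41.2, 35.9] [ 0.442 -0.276]
nest_small 0.67 [172.6, 210.1, 27.9, 20.5] [0.602 0.318]
nest_medium 0.62 [478.0, 215.9, 36.7, 29.9] [ 0.602 -0.306]
nest_medium 0.36 [193.6, 292.5, 25.4, 22.3] [0.435 0.266]
reducer 0.59 [363.7, 283.1, 28.8, 28.3] [ 0.461 -0.074]
elbow 0.78 [398.4, 206.0, 22.7, 47.8] [ 0.619 -0.144]
flange 0.71 [241.0, 214.8, 43.0, 39.5] [0.595 0.177]
scene {'vfov': 54.917, 'cx': 320.08, 'cy': 245.345, 'k1': -0.019, 'origin': [0.772, -0.318, 0.715], 'rotation': [0.246, 0.089, 0.32, 0.911]}
sleeve_small 0.63 [328.6, 180.0, 16.7, 28.8] [0.442 0.112]
sleeve_medium 0.87 [416.2, 145.0, 31.4, 38.0] [0.524 0.288]
sleeve_medium 0.75 [372.8, 133.6, 23.4, 35.1] [0.439 0.259]
sleeve_medium 0.59 [402.9, 108.5, 26.0, 34.9] [0.447 0.356]
sleeve_large 0.85 [175.4, 334.4, 50.5, 53.7] [ 0.443 -0.273]
sleeve_large 0.37 [374.5, 131.8, 20.7, 35.0] [0.439 0.265]
nest_small 0.91 [462.8, 160.9, 26.4, 28.1] [0.616 0.309]
nest_small 0.7 [373.0, 134.3, 21.7, 36.4] [0.441 0.258]
nest_medium 0.89 [240.8, 429.9, 51.4, 50.1] [ 0.619 -0.311]
nest_large 0.67 [365.4, 268.9, 51.5, 45.6] [0.606 0.003]
reducer 0.58 [270.4, 260.1, 37.0, 39.0] [ 0.471 -0.083]
elbow 0.68 [318.6, 342.9, 41.9, 46.4] [ 0.625 -0.145]
flange 0.72 [417.9, 208.7, 50.9, 43.2] [0.609 0.161]
flange 0.29 [374.3, 132.9, 20.0, 39.6] [0.44  0.263]
1.1 [0.16853383 0.47073286 0.24231862] [ 1.71048988e-01  9.85262525e-01  8.45498718e-07 -2.87482560e-07] 0.08540169342039337 0.011
```

View pics/top0.png

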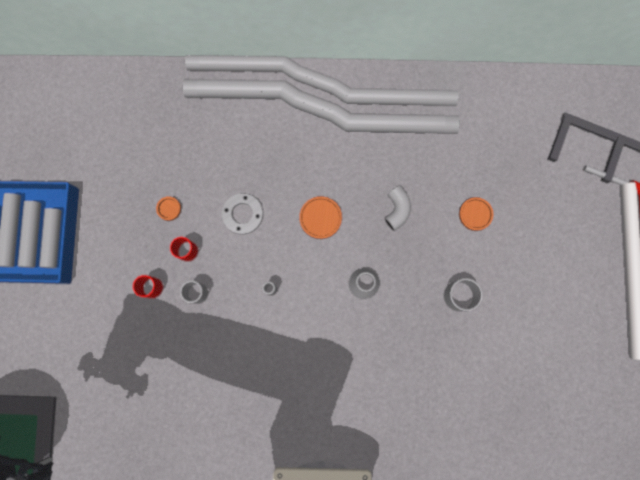

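View pics/scene0.png

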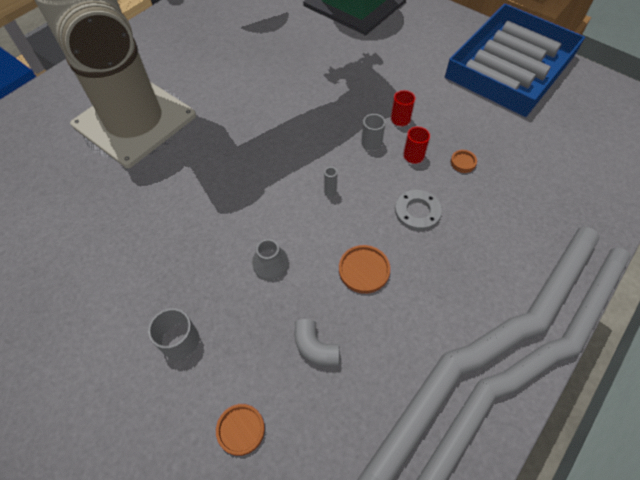

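Top view shows the small sleeve at (270,288), the grey medium one at (192,292), red look-alikes at (183,249) and (147,286), the large one at (464,294), and nests small (169,208), large (321,217), medium (476,213). The scene view agrees. Next I fit the cylinder models to the masks from both views.

```bash
cat > fit.py <<'E'
from h import *
from scipy.optimize import least_squares
def hullbox(cam,x,y,z0,z1,r):
    a=np.linspace(0,2*np.pi,60)
    p=np.array([proj(cam,(x+r*np.cos(t),y+r*np.sin(t),z)) for z in(z0,z1) for t in a])
    m=cv2.moments(cv2.convexHull(p.astype(np.float32)))
    return np.array([*p.min(0),*p.max(0),m['m10']/m['m00'],m['m01']/m['m00']])
def mbox(m):
    n,l,s,c=cv2.connectedComponentsWithStats(m.astype(np.uint8)); i=1+np.argmax(s[1:,4]); m=l==i
    h=cv2.convexHull(np.argwhere(m)[:,::-1].astype(np.float32)); M=cv2.moments(h); x,y,w,hh=s[i,:4]
    return np.array([x-.5,y-.5,x+w-.5,y+hh-.5,M['m10']/M['m00'],M['m01']/M['m00']])
def fit(boxes,g,h,r):
    f=lambda q:np.concatenate([(hullbox(c,q[0],q[1],q[2],q[2]+h,r)-b) for c,b in boxes.items()])
    s=least_squares(f,[*g,0.0],loss='soft_l1'); return s.x,s.fun
G=dict(sleeve_small=(.442,.112,.0125,.06),sleeve_medium=(.437,.262,.022,.06),sleeve_large=(.442,-.275,.0315,.06),nest_small=(.61,.315,.0255,.014),nest_medium=(.61,-.31,.035,.014),nest_large=(.606,.003,.0445,.014),reducer=(.465,-.08,.0315,.055),elbow=(.62,-.145,.045,.034),flange=(.6,.17,.043,.012))
def measure(names,cams=('top','scene')):
    B={t:{} for t in names}
    for c in cams:
        im=bot.camera(c); hsv=cv2.cvtColor(im,cv2.COLOR_RGB2HSV)
        for t in names:
            x,y,r,h=G[t]; u=proj(c,(x,y,h/2))
            if 'nest' in t:
                m=(hsv[...,1]>110)&(hsv[...,0]>5)&(hsv[...,0]<20)
                w=np.zeros_like(m); a,b=u.astype(int); w[max(b-40,0):b+40,max(a-40,0):a+40]=1; m&=w
                if m.sum()>50: B[t][c]=mbox(m)
            else:
                for o in bot.outline_of(c,t):
                    b=mbox(o['region'])
                    if np.hypot(*(b[4:]-u))<14: B[t][c]=b; break
    for t in names:
        x,y,r,h=G[t]
        if B[t]:
            q,res=fit(B[t],(x,y),h,r); print(t,list(B[t]),np.round(q,4),np.round(res,1))
            for c in B[t]: # single view with z=0
                s=least_squares(lambda q:hullbox(c,*q,0,h,r)-B[t][c],(x,y)); print('   ',c,np.round(s.x,4))
        else: print(t,'none')
E
python3 - <<'E'
from fit import *
measure(list(G))
E
```

```text
Traceback (most recent call last):
  File "fit.py", line 33, in measure
    q,res=fit(B[t],(x,y),h,r); print(t,list(B[t]),np.round(q,4),np.round(res,1))
          ~~~^^^^^^^^^^^^^^^^
  File "fit.py", line 14, in fit
    s=least_squares(f,[*g,0.0],loss='soft_l1'); return s.x,s.fun
  File "fit.py", line 13, in <lambda>
    f=lambda q:np.concatenate([(hullbox(c,q[0],q[1],q[2],q[2]+h,r)-b) for c,b in boxes.items()])
                                ~~~~~~~^^^^^^^^^^^^^^^^^^^^^^^^^^^
  File "fit.py", line 5, in hullbox
    p=np.array([proj(cam,(x+r*np.cos(t),y+r*np.sin(t),z)) for z in(z0,z1) for t in a])
                ~~~~^^^^^^^^^^^^^^^^^^^^^^^^^^^^^^^^^^^^^
  File "h.py", line 13, in proj
    c=bot.get_calibration(cam); f=240/np.tan(np.radians(c['vfov'])/2)
ValueError: time passes only in moves, steps and waits
```

```bash
sed -i "s/bot.get_calibration(cam)/cal(cam)/; 3a import functools\ncal=functools.lru_cache(None)(lambda n:bot.get_calibration(n))" h.py
sed -i "s/loss='soft_l1'/loss='soft_l1',x_scale=.01,diff_step=1e-3/; s/(x,y)); print/(x,y),diff_step=1e-3); print/; s/\[\*g,0.0\]/[*g,0.005]/" fit.py; sed -i 's/diff_step=1e-3);/x_scale=.01,diff_step=1e-3);/; s/x_scale=.01,diff_step=1e-3)/x_scale=.01,diff_step=3e-3)/' fit.py
python3 - <<'E'
from fit import *
measure(list(G)); print(bot.get_obs()['clock'])
E
```

```text
Traceback (most recent call last):
  File "fit.py", line 14
    s=least_squares(f,[*g,0.005],loss='soft_l1',x_scale=.01,x_scale=.01,diff_step=3e-3); return s.x,s.fun
                                                            ^^^^^^^^^^^
SyntaxError: keyword argument repeated: x_scale
```

```bash
sed -i 's/x_scale=.01,x_scale=.01/x_scale=.01/' fit.py
python3 - <<'E'
from fit import *
measure(list(G)); print(bot.get_obs()['clock'])
E
```

```text
sleeve_small none
sleeve_medium ['top', 'scene'] [ 0.4358  0.2643 -0.0027] [ 0.2 -0.5 -0.9  0.1 -0.1 -0.3 -0.6 -0.2 -0.   0.3 -0.3  0.1]
    top [0.4353 0.2631]
    scene [0.4375 0.2626]
sleeve_large ['top', 'scene'] [ 0.4397 -0.2732 -0.0063] [ 0.   1.4  0.9 -0.7  0.6  0.5  0.8 -0.4  0.   0.2  0.4 -0.1]
    top [ 0.4401 -0.2705]
    scene [ 0.4424 -0.2741]
nest_small ['top', 'scene'] [ 0.6109  0.3348 -0.0036] [-0.4 -0.8  0.6  1.4 -0.   0.4 -0.5 -0.7  1.   0.6  0.3  0.2]
    top [0.6109 0.3339]
    scene [0.6113 0.3313]
nest_medium ['top', 'scene'] [ 0.6117 -0.3101 -0.0051] [-0.9 -0.6  1.4  1.6  0.4  0.5 -0.1 -0.2  0.5  0.2  0.4  0.1]
    top [ 0.6117 -0.308 ]
    scene [ 0.6125 -0.3103]
nest_large ['top', 'scene'] [ 0.5972  0.015  -0.0036] [-0.5 -0.5  0.4  0.7  0.1  0.5 -0.3 -0.5  0.7  0.8  0.1 -0. ]
    top [0.597 0.015]
    scene [0.5977 0.0134]
reducer ['top'] [ 0.4647 -0.0767 -0.0477] [-0.1  0.1 -0.   0.1  0.1 -0.2]
    top [ 0.4611 -0.0732]
elbow ['top', 'scene'] [ 0.618  -0.1419 -0.0129] [-9.9 -0.3  8.4  1.3 -0.4  0.3 -7.2 -5.2  5.7  8.6  0.3  0.5]
    top [ 0.6163 -0.1414]
    scene [ 0.6195 -0.1426]
flange ['top', 'scene'] [ 0.6026  0.1784 -0.0044] [-1.1  0.5  0.7  0.   0.1 -0.2 -0.3 -0.2  0.9  0.3 -0.2  0.1]
    top [0.602  0.1776]
    scene [0.6033 0.1754]
2.5
```

```bash
cat > go.py <<'E'
import sys; from h import *
# usage: x y z heading_deg(of tool y, mod 180 choose given) -> row numbers from present pose
def go(x,y,z,hd=None):
    o=bot.get_obs(); R=Rot.from_quat(o['tool_rot']); p=np.array(o['eef_pos'])
    d=R.inv().apply(np.array([x,y,z])-p)/.05; Y=R.apply([0,1,0]); h=np.degrees(np.arctan2(Y[1],Y[0]))
    t=0
    if hd is not None:
        T=Rot.from_matrix(np.array([[np.sin(np.radians(hd)),np.cos(np.radians(hd)),0],[-np.cos(np.radians(hd)),np.sin(np.radians(hd)),0],[0,0,-1]]))
        t=(R.inv()*T).as_rotvec()/np.radians(5)
    print('clk',round(o['clock'],2),'pos',p.round(4),'head',round(h,1),'q',np.round(o['joint_pos'],2),'grip',round(o['grip_width'],4),round(o['grasp_force'],1),'F',np.round(o['ft_force'],1))
    print('dx dy dz',d.round(3),'w',np.round(t,2))
if __name__=='__main__': go(*map(float,sys.argv[1:]))
E
python3 - <<'E'
from fit import *
for c in('top','scene'):
    bot.camera(c)
    for o in bot.look_for(c,'sleeve_small')[:2]: print(c,'look',o['score'],np.round(o['extent'],1))
    for o in bot.outline_of(c,'sleeve_small')[:3]: print(c,o['score'],mbox(o['region']).round(1))
    print(hullbox(c,.442,.112,0,.06,.0125).round(1))
E
python3 go.py .436 .263 .13 -39
```

```text
top 0.65 [261.5 281.5 276.5 295.5 268.9 288.7]
[262.3 283.2 277.8 297.5 270.  290.4]
scene look 0.87 [328.  180.2  15.6  27.7]
scene 0.76 [323.5 166.5 337.5 196.5 330.4 181.3]
[321.7 164.2 335.5 194.8 328.5 179.3]Traceback (most recent call last):
  File "go.py", line 12, in <module>
    if __name__=='__main__': go(*map(float,sys.argv[1:]))
                             ~~^^^^^^^^^^^^^^^^^^^^^^^^^^
  File "go.py", line 8, in go
    T=Rot.from_matrix(np.array([[np.sin(np.radians(hd)),np.cos(np.radians(hd)),0],[-np.cos(np.radians(hd)),np.sin(np.radians(hd)),0],[0,0,-1]]))
  File "scipy/spatial/transform/_rotation.pyx", line 1143, in scipy.spatial.transform._rotation.Rotation.from_matrix
ValueError: Non-positive determinant (left-handed or null coordinate frame) in rotation matrix 0: [[-0.62932039  0.77714596  0.        ]
 [-0.77714596 -0.62932039  0.        ]
 [ 0.          0.         -1.        ]].
```

```bash
sed -i 's/\[\[np.sin/[[-np.sin/; s/\[-np.cos(np.radians(hd)),np.sin/[np.cos(np.radians(hd)),np.sin/' go.py
python3 - <<'E'
from fit import *
B={'top':np.array([261.5,281.5,276.5,295.5,268.9,288.7]),'scene':np.array([323.5,166.5,337.5,196.5,330.4,181.3])}
print(fit(B,(.442,.112),.06,.0125))
for c in B: print(c,least_squares(lambda q:hullbox(c,*q,0,.06,.0125)-B[c],(.442,.112),x_scale=.01,diff_step=3e-3).x)
E
python3 go.py .436 .263 .13 -39
```

```text
(array([ 0.44544504,  0.11437457, -0.00556865]), array([ 0.0048244 ,  0.16440751,  0.3828364 ,  0.41391147,  0.27030182,
        0.13903661,  0.47104034, -0.23785049,  0.19657206,  0.137003  ,
        0.24277102, -0.00641666]))
top [0.44558293 0.11425583]
scene [0.44769973 0.11045193]
clk 2.8 pos [0.1685 0.4708 0.2423] head 70.3 q [ 1.23  0.24  0.01  1.34 -0.    1.57] grip 0.0857 0.0 F [0.  0.2 0.2]
dx dy dz [-6.437 -2.109  2.246] w [ 0.    0.   21.86]
```

>>> drive_tool(rows=[{"dx": -6.44, "dy": -2.11, "dz": 2.24, "wz": 21.86, "hand": 70}, {"dx": -6.44, "dy": -2.11, "dz": 2.24, "wz": 21.86, "hand": 70}, {"dx": -6.44, "dy": -2.11, "dz": 2.24, "wz": 21.86, "hand": 70}, {"dx": -6.44, "dy": -2.11, "dz": 2.24, "wz": 21.86, "hand": 70}, {"dx": -6.44, "dy": -2.11, "dz": 2.24, "wz": 21.86, "hand": 70}, {"dx": -6.44, "dy": -2.11, "dz": 2.24, "wz": 21.86, "hand": 70}, {"dx": -6.44, "dy": -2.11, "dz": 2.24, "wz": 21.86, "hand": 70}, {"dx": -6.44, "dy": -2.11, "dz": 2.24, "wz": 21.86, "hand": 70}, {"dx": -6.44, "dy": -2.11, "dz": 2.24, "wz": 21.86, "hand": 70}, {"dx": -6.44, "dy": -2.11, "dz": 2.24, "wz": 21.86, "hand": 70}, {"dx": -6.44, "dy": -2.11, "dz": 2.24, "wz": 21.86, "hand": 70}, {"dx": -6.44, "dy": -2.11, "dz": 2.24, "wz": 21.86, "hand": 70}, {"dx": -6.44, "dy": -2.11, "dz": 2.24, "wz": 21.86, "hand": 70}, {"dx": -6.44, "dy": -2.11, "dz": 2.24, "wz": 21.86, "hand": 70}, {"dx": -6.44, "dy": -2.11, "dz": 2.24, "wz": 21.86, "hand": 70}, {"dx": -6.44, "dy": -2.11, "dz": 2.24, "wz": 21.86, "hand": 70}])

```text
invalid input at $.rows[0]: expected keys dx, dy, dz, wx, wy, wz, hand
```

```bash
python3 go.py .436 .263 .03 -39
python3 - <<'E'
from h import *
im=bot.camera('scene')[40:260,250:520]; cv2.imwrite('pics/s1.png',cv2.resize(im,None,fx=2.5,fy=2.5,interpolation=2)[:,:,::-1])
E
```

```text
clk 2.8 pos [0.1685 0.4708 0.2423] head 70.3 q [ 1.23  0.24  0.01  1.34 -0.    1.57] grip 0.0857 0.0 F [0.  0.2 0.2]
dx dy dz [-6.437 -2.109  4.246] w [ 0.    0.   21.86]
```

View pics/s1.png

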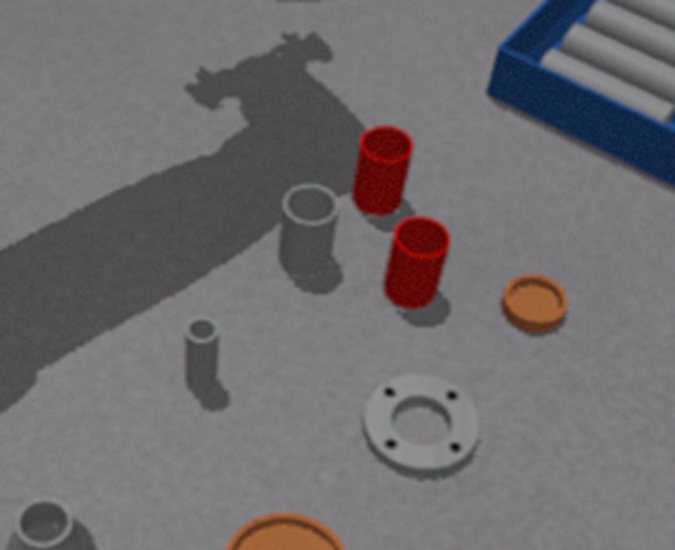

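The arm did not move because every row needs all seven keys. The crop shows the medium sleeve (310,230 in the crop) with both reds beside it and a clear gap.

>>> drive_tool(rows=[{"dx": -6.44, "dy": -2.11, "dz": 2.24, "wx": 0, "wy": 0, "wz": 21.86, "hand": 70}, {"dx": -6.44, "dy": -2.11, "dz": 2.24, "wx": 0, "wy": 0, "wz": 21.86, "hand": 70}, {"dx": -6.44, "dy": -2.11, "dz": 2.24, "wx": 0, "wy": 0, "wz": 21.86, "hand": 70}, {"dx": -6.44, "dy": -2.11, "dz": 2.24, "wx": 0, "wy": 0, "wz": 21.86, "hand": 70}, {"dx": -6.44, "dy": -2.11, "dz": 2.24, "wx": 0, "wy": 0, "wz": 21.86, "hand": 70}, {"dx": -6.44, "dy": -2.11, "dz": 2.24, "wx": 0, "wy": 0, "wz": 21.86, "hand": 70}, {"dx": -6.44, "dy": -2.11, "dz": 2.24, "wx": 0, "wy": 0, "wz": 21.86, "hand": 70}, {"dx": -6.44, "dy": -2.11, "dz": 2.24, "wx": 0, "wy": 0, "wz": 21.86, "hand": 70}, {"dx": -6.44, "dy": -2.11, "dz": 2.24, "wx": 0, "wy": 0, "wz": 21.86, "hand": 70}, {"dx": -6.44, "dy": -2.11, "dz": 2.24, "wx": 0, "wy": 0, "wz": 21.86, "hand": 70}, {"dx": -6.44, "dy": -2.11, "dz": 2.24, "wx": 0, "wy": 0, "wz": 21.86, "hand": 70}, {"dx": -6.44, "dy": -2.11, "dz": 2.24, "wx": 0, "wy": 0, "wz": 21.86, "hand": 70}, {"dx": -6.44, "dy": -2.11, "dz": 2.24, "wx": 0, "wy": 0, "wz": 21.86, "hand": 70}, {"dx": -6.44, "dy": -2.11, "dz": 2.24, "wx": 0, "wy": 0, "wz": 21.86, "hand": 70}, {"dx": -6.44, "dy": -2.11, "dz": 2.24, "wx": 0, "wy": 0, "wz": 21.86, "hand": 70}, {"dx": -6.44, "dy": -2.11, "dz": 2.24, "wx": 0, "wy": 0, "wz": 21.86, "hand": 70}])

```text
clock: 4.45
eef_pos: [0.4361, 0.2629, 0.1303]
tool_rot: [0.902, 0.431, 0.0, -0.0]
ft_force: [0.2, -0.7, -0.7]
grip_width: 0.0699
grasp_force: 0.0
```

```bash
python3 go.py .436 .263 .03 -39
python3 - <<'E'
from h import *
im=bot.camera('scene')[40:260,250:520]; cv2.imwrite('pics/s2.png',cv2.resize(im,None,fx=2.5,fy=2.5,interpolation=2)[:,:,::-1])
E
```

```text
clk 4.45 pos [0.4361 0.2629 0.1303] head -38.9 q [ 0.54  0.34 -0.17  1.07  0.    2.79] grip 0.0699 0.0 F [ 0.2 -0.7 -0.7]
dx dy dz [-0.    -0.004  2.007] w [-0.   -0.    0.02]
```

View pics/s2.png

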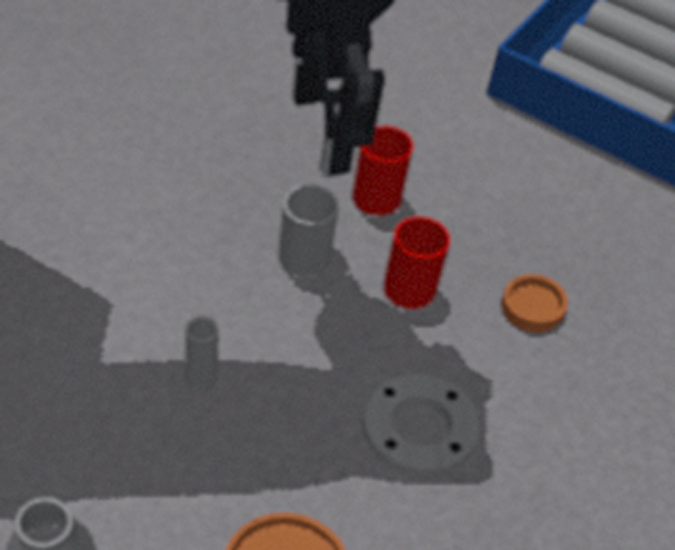

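The gripper hangs over the medium sleeve with its closing line running between the reds. I'll descend and close.

>>> drive_tool(rows=[{"dx": 0, "dy": 0, "dz": 0.5, "wx": 0, "wy": 0, "wz": 0, "hand": 70}, {"dx": 0, "dy": 0, "dz": 1.0, "wx": 0, "wy": 0, "wz": 0, "hand": 70}, {"dx": 0, "dy": 0, "dz": 1.4, "wx": 0, "wy": 0, "wz": 0, "hand": 70}, {"dx": 0, "dy": 0, "dz": 1.7, "wx": 0, "wy": 0, "wz": 0, "hand": 70}, {"dx": 0, "dy": 0, "dz": 2.0, "wx": 0, "wy": 0, "wz": 0, "hand": 70}, {"dx": 0, "dy": 0, "dz": 2.0, "wx": 0, "wy": 0, "wz": 0, "hand": 70}, {"dx": 0, "dy": 0, "dz": 2.0, "wx": 0, "wy": 0, "wz": 0, "hand": 55}, {"dx": 0, "dy": 0, "dz": 2.0, "wx": 0, "wy": 0, "wz": 0, "hand": 48}, {"dx": 0, "dy": 0, "dz": 2.0, "wx": 0, "wy": 0, "wz": 0, "hand": 44}, {"dx": 0, "dy": 0, "dz": 2.0, "wx": 0, "wy": 0, "wz": 0, "hand": 35}, {"dx": 0, "dy": 0, "dz": 2.0, "wx": 0, "wy": 0, "wz": 0, "hand": 35}, {"dx": 0, "dy": 0, "dz": 2.0, "wx": 0, "wy": 0, "wz": 0, "hand": 35}, {"dx": 0, "dy": 0, "dz": 2.0, "wx": 0, "wy": 0, "wz": 0, "hand": 35}])

```text
clock: 5.8
eef_pos: [0.4369, 0.2634, 0.0316]
tool_rot: [0.903, 0.431, 0.001, -0.0]
ft_force: [-1.4, -0.0, 5.4]
grip_width: 0.0435
grasp_force: 60.3
```

```bash
python3 go.py .436 .263 .15
python3 - <<'E'
from h import *
im=bot.camera('scene')[40:260,250:520]; cv2.imwrite('pics/s3.png',cv2.resize(im,None,fx=2.5,fy=2.5,interpolation=2)[:,:,::-1])
E
```

```text
clk 5.8 pos [0.4369 0.2634 0.0316] head -39.0 q [ 0.54  0.45 -0.29  0.83  0.    2.79] grip 0.0435 60.3 F [-1.4 -0.   5.4]
dx dy dz [-0.012 -0.007 -2.367] w 0
```

View pics/s3.png

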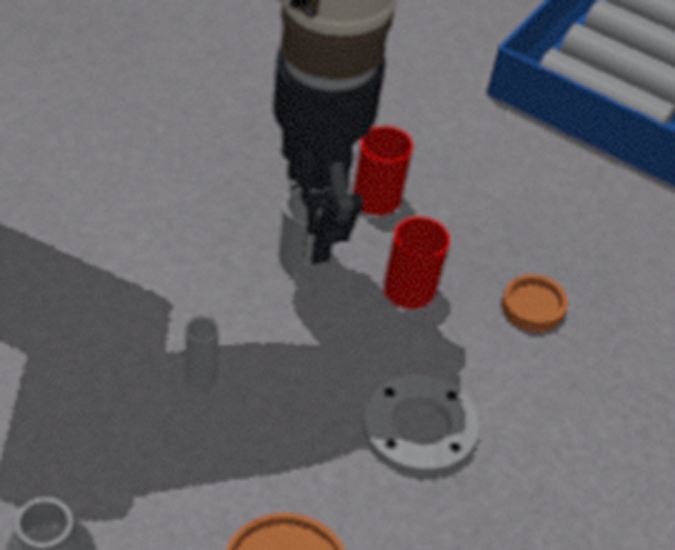

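Grip at 43.5 mm and 60 N, so the medium sleeve is held. Next I lift and carry it to the medium nest.

>>> drive_tool(rows=[{"dx": 0, "dy": 0, "dz": -0.6, "wx": 0, "wy": 0, "wz": 0, "hand": 35}, {"dx": 0, "dy": 0, "dz": -1.4, "wx": 0, "wy": 0, "wz": 0, "hand": 35}, {"dx": 0, "dy": 0, "dz": -2.0, "wx": 0, "wy": 0, "wz": 0, "hand": 35}, {"dx": -0.2, "dy": 0.3, "dz": -2.4, "wx": 0, "wy": 0, "wz": 0, "hand": 35}, {"dx": -0.6, "dy": 0.9, "dz": -2.4, "wx": 0, "wy": 0, "wz": 0, "hand": 35}, {"dx": -1.1, "dy": 1.6, "dz": -2.4, "wx": 0, "wy": 0, "wz": 0, "hand": 35}, {"dx": -1.6, "dy": 2.4, "dz": -2.4, "wx": 0, "wy": 0, "wz": 0, "hand": 35}, {"dx": -2.1, "dy": 3.2, "dz": -2.4, "wx": 0, "wy": 0, "wz": 0, "hand": 35}, {"dx": -2.7, "dy": 4.0, "dz": -2.4, "wx": 0, "wy": 0, "wz": 0, "hand": 35}, {"dx": -3.2, "dy": 4.8, "dz": -2.4, "wx": 0, "wy": 0, "wz": 0, "hand": 35}, {"dx": -3.8, "dy": 5.6, "dz": -2.4, "wx": 0, "wy": 0, "wz": 0, "hand": 35}, {"dx": -4.3, "dy": 6.4, "dz": -2.4, "wx": 0, "wy": 0, "wz": 0, "hand": 35}, {"dx": -4.8, "dy": 7.2, "dz": -2.4, "wx": 0, "wy": 0, "wz": 0, "hand": 35}, {"dx": -5.4, "dy": 8.0, "dz": -2.4, "wx": 0, "wy": 0, "wz": 0, "hand": 35}, {"dx": -5.9, "dy": 8.8, "dz": -2.4, "wx": 0, "wy": 0, "wz": 0, "hand": 35}, {"dx": -6.3, "dy": 9.4, "dz": -2.4, "wx": 0, "wy": 0, "wz": 0, "hand": 35}, {"dx": -6.55, "dy": 9.75, "dz": -2.4, "wx": 0, "wy": 0, "wz": 0, "hand": 35}, {"dx": -6.67, "dy": 9.93, "dz": -2.4, "wx": 0, "wy": 0, "wz": 0, "hand": 35}, {"dx": -6.67, "dy": 9.93, "dz": -2.4, "wx": 0, "wy": 0, "wz": 0, "hand": 35}, {"dx": -6.67, "dy": 9.93, "dz": -2.4, "wx": 0, "wy": 0, "wz": 0, "hand": 35}])

```text
clock: 7.85
eef_pos: [0.6118, -0.3076, 0.1499]
tool_rot: [0.902, 0.431, -0.0, -0.001]
ft_force: [-0.1, 0.0, -2.0]
grip_width: 0.0435
grasp_force: 61.6
```

```bash
python3 go.py .612 -.309 .039
python3 - <<'E'
from h import *
im=bot.camera('scene'); cv2.imwrite('pics/s4.png',im[:,:,::-1])
for t in('sleeve_medium',):
    for o in bot.look_for('scene',t)[:4]: print(t,o['score'],np.round(o['extent'],1))
print(proj('scene',(.612,-.309,.147)))
E
```

```text
clk 7.85 pos [ 0.6118 -0.3076  0.1499] head -39.0 q [-0.47  0.66  0.42  1.33  0.    1.78] grip 0.0435 61.6 F [-0.1  0.  -2. ]
dx dy dz [-0.019  0.024  2.218] w 0
sleeve_medium 0.67 [237.  414.7  11.8  31.8]
sleeve_medium 0.66 [417.2 143.6  29.2  37.1]
sleeve_medium 0.62 [404.  108.8  27.   36. ]
[222.2364658  408.99368551]
```

View pics/s4.png

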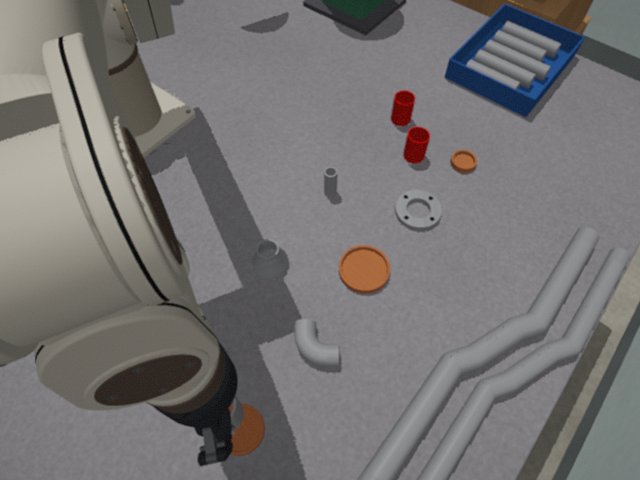

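The sleeve is held at (238,415), just over the medium nest. I'll lower it.

>>> drive_tool(rows=[{"dx": -0.01, "dy": 0.01, "dz": 0.5, "wx": 0, "wy": 0, "wz": 0, "hand": 35}, {"dx": -0.01, "dy": 0.01, "dz": 1.0, "wx": 0, "wy": 0, "wz": 0, "hand": 35}, {"dx": -0.01, "dy": 0.01, "dz": 1.5, "wx": 0, "wy": 0, "wz": 0, "hand": 35}, {"dx": -0.01, "dy": 0.01, "dz": 1.8, "wx": 0, "wy": 0, "wz": 0, "hand": 35}, {"dx": -0.01, "dy": 0.01, "dz": 2.0, "wx": 0, "wy": 0, "wz": 0, "hand": 35}, {"dx": -0.01, "dy": 0.01, "dz": 2.15, "wx": 0, "wy": 0, "wz": 0, "hand": 35}, {"dx": -0.01, "dy": 0.01, "dz": 2.22, "wx": 0, "wy": 0, "wz": 0, "hand": 35}, {"dx": -0.01, "dy": 0.01, "dz": 2.22, "wx": 0, "wy": 0, "wz": 0, "hand": 35}, {"dx": -0.01, "dy": 0.01, "dz": 2.22, "wx": 0, "wy": 0, "wz": 0, "hand": 35}])

```text
clock: 8.85
eef_pos: [0.6128, -0.3097, 0.0403]
tool_rot: [0.903, 0.431, 0.0, 0.001]
ft_force: [-0.6, -0.5, -1.9]
grip_width: 0.0432
grasp_force: 61.6
```

```bash
python3 go.py .612 -.309 .038
python3 - <<'E'
from h import *
im=bot.camera('top'); a=im[120:360,350:610]; b=bot.camera('scene')[370:480,160:290]
a=cv2.resize(a,None,fx=2,fy=2,interpolation=2); b=cv2.resize(b,None,fx=2,fy=2,interpolation=2)
c=np.zeros((480,800,3),np.uint8); c[:,:520]=a; c[:220,530:790]=b; cv2.imwrite('pics/s5.png',c[:,:,::-1])
E
```

```text
clk 8.85 pos [ 0.6128 -0.3097  0.0403] head -39.0 q [-0.47  0.74  0.27  1.1   0.    1.78] grip 0.0432 61.6 F [-0.6 -0.5 -1.9]
dx dy dz [ 0.001 -0.021  0.046] w 0
```

View pics/s5.png

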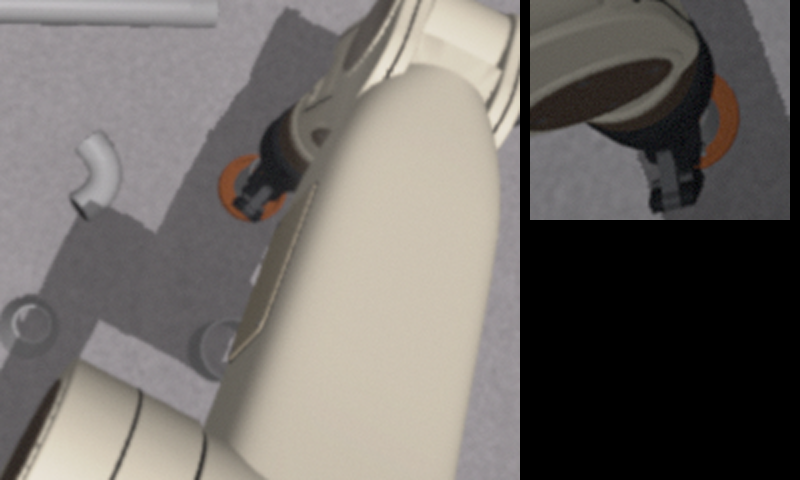

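The sleeve is inside the orange ring in both views. I'll lower the last 2 mm, let go and rise.

>>> drive_tool(rows=[{"dx": 0, "dy": 0, "dz": 0.03, "wx": 0, "wy": 0, "wz": 0, "hand": 35}, {"dx": 0, "dy": 0, "dz": 0.05, "wx": 0, "wy": 0, "wz": 0, "hand": 35}, {"dx": 0, "dy": 0, "dz": 0.05, "wx": 0, "wy": 0, "wz": 0, "hand": 35}, {"dx": 0, "dy": 0, "dz": 0.05, "wx": 0, "wy": 0, "wz": 0, "hand": 46}, {"dx": 0, "dy": 0, "dz": 0.05, "wx": 0, "wy": 0, "wz": 0, "hand": 56}, {"dx": 0, "dy": 0, "dz": 0.05, "wx": 0, "wy": 0, "wz": 0, "hand": 65}, {"dx": 0, "dy": 0, "dz": 0.05, "wx": 0, "wy": 0, "wz": 0, "hand": 65}, {"dx": 0, "dy": 0, "dz": 0.05, "wx": 0, "wy": 0, "wz": 0, "hand": 65}, {"dx": 0, "dy": 0, "dz": -0.3, "wx": 0, "wy": 0, "wz": 0, "hand": 65}, {"dx": 0, "dy": 0, "dz": -0.9, "wx": 0, "wy": 0, "wz": 0, "hand": 65}, {"dx": 0, "dy": 0, "dz": -1.7, "wx": 0, "wy": 0, "wz": 0, "hand": 85}, {"dx": 0, "dy": 0, "dz": -2.2, "wx": 0, "wy": 0, "wz": 0, "hand": 85}, {"dx": 0, "dy": 0, "dz": -2.2, "wx": 0, "wy": 0, "wz": 0, "hand": 85}])

```text
clock: 10.25
eef_pos: [0.6149, -0.3108, 0.1552]
tool_rot: [0.903, 0.431, 0.003, 0.004]
ft_force: [0.3, 0.6, -0.2]
grip_width: 0.0851
grasp_force: 0.0
```

```bash
python3 go.py .441 -.2725 .13 -32
```

```text
clk 10.25 pos [ 0.6149 -0.3108  0.1552] head -39.0 q [-0.47  0.66  0.43  1.33 -0.    1.78] grip 0.0851 0.0 F [ 0.3  0.6 -0.2]
dx dy dz [-1.594 -3.19   0.469] w [ 0.12 -0.02 -1.4 ]
```

>>> drive_tool(rows=[{"dx": -0.4, "dy": -0.8, "dz": 0.1, "wx": 0, "wy": 0, "wz": 0, "hand": 85}, {"dx": -0.9, "dy": -1.7, "dz": 0.2, "wx": 0, "wy": 0, "wz": 0, "hand": 85}, {"dx": -1.3, "dy": -2.5, "dz": 0.3, "wx": 0, "wy": 0, "wz": 0, "hand": 85}, {"dx": -1.58, "dy": -3.13, "dz": 0.36, "wx": 0, "wy": 0, "wz": 0, "hand": 85}, {"dx": -1.58, "dy": -3.13, "dz": 0.36, "wx": 0, "wy": 0, "wz": 0, "hand": 85}, {"dx": -1.58, "dy": -3.13, "dz": 0.36, "wx": 0, "wy": 0, "wz": 0, "hand": 85}, {"dx": -1.58, "dy": -3.13, "dz": 0.36, "wx": 0, "wy": 0, "wz": 0, "hand": 85}])

```text
clock: 10.95
eef_pos: [0.4422, -0.273, 0.1316]
tool_rot: [0.903, 0.431, 0.001, 0.001]
ft_force: [-0.5, -0.2, 0.5]
grip_width: 0.0849
grasp_force: 0.0
```

```bash
python3 go.py .441 -.2725 .03
python3 - <<'E'
from fit import *
G['sleeve_medium']=(.6119,-.309,.022,.06)
im=bot.camera('scene')[270:480,100:340]; cv2.imwrite('pics/s6.png',cv2.resize(im,None,fx=2.5,fy=2.5,interpolation=2)[:,:,::-1])
measure(['sleeve_medium','sleeve_large'])
E
```

```text
clk 10.95 pos [ 0.4422 -0.273   0.1316] head -39.0 q [-0.55  0.35 -0.14  1.08  0.    1.7 ] grip 0.0849 0.0 F [-0.5 -0.2  0.5]
dx dy dz [-0.008 -0.03   2.032] w 0
sleeve_medium ['top', 'scene'] [ 0.612  -0.3114  0.0025] [-0.1  0.5  0.9 -0.3  0.5  0.3  0.9  0.4 -0.5 -0.3  0.5 -0.3]
    top [ 0.6128 -0.3113]
    scene [ 0.6111 -0.3118]
sleeve_large ['top', 'scene'] [ 0.4413 -0.2698 -0.0116] [-1.2 -0.3  6.4  0.5  3.3  2.  -0.6 -0.1  3.   0.1  2.5 -0.1]
    top [ 0.4421 -0.2611]
    scene [ 0.4449 -0.2721]
```

View pics/s6.png

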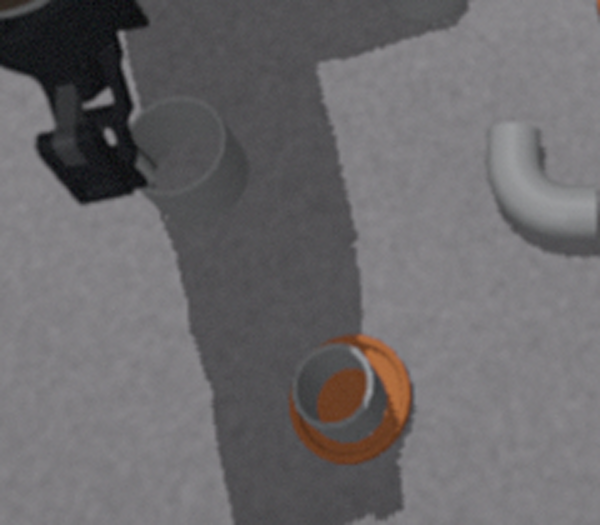

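The medium sleeve stands in its nest (crop 350,395), about 2 mm from the centre. Next is the large sleeve.

>>> drive_tool(rows=[{"dx": 0, "dy": -0.02, "dz": 0.5, "wx": 0, "wy": 0, "wz": 0, "hand": 85}, {"dx": 0, "dy": -0.02, "dz": 1.0, "wx": 0, "wy": 0, "wz": 0, "hand": 85}, {"dx": 0, "dy": -0.02, "dz": 1.3, "wx": 0, "wy": 0, "wz": 0, "hand": 85}, {"dx": 0, "dy": -0.02, "dz": 1.6, "wx": 0, "wy": 0, "wz": 0, "hand": 85}, {"dx": 0, "dy": -0.02, "dz": 1.85, "wx": 0, "wy": 0, "wz": 0, "hand": 85}, {"dx": 0, "dy": -0.02, "dz": 2.0, "wx": 0, "wy": 0, "wz": 0, "hand": 85}, {"dx": 0, "dy": -0.02, "dz": 2.0, "wx": 0, "wy": 0, "wz": 0, "hand": 85}, {"dx": 0, "dy": -0.02, "dz": 2.0, "wx": 0, "wy": 0, "wz": 0, "hand": 74}, {"dx": 0, "dy": -0.02, "dz": 2.0, "wx": 0, "wy": 0, "wz": 0, "hand": 68}, {"dx": 0, "dy": -0.02, "dz": 2.0, "wx": 0, "wy": 0, "wz": 0, "hand": 64}, {"dx": 0, "dy": -0.02, "dz": 2.0, "wx": 0, "wy": 0, "wz": 0, "hand": 54}, {"dx": 0, "dy": -0.02, "dz": 2.0, "wx": 0, "wy": 0, "wz": 0, "hand": 54}, {"dx": 0, "dy": -0.02, "dz": 2.0, "wx": 0, "wy": 0, "wz": 0, "hand": 54}, {"dx": 0, "dy": -0.02, "dz": 2.0, "wx": 0, "wy": 0, "wz": 0, "hand": 54}])

```text
clock: 12.7
eef_pos: [0.4408, -0.2722, 0.0324]
tool_rot: [0.903, 0.431, 0.001, 0.001]
ft_force: [-1.2, -0.0, 5.9]
grip_width: 0.0608
grasp_force: 65.6
```

```bash
python3 go.py .5974 .0145 .15
```

```text
clk 12.7 pos [ 0.4408 -0.2722  0.0324] head -39.0 q [-0.55  0.46 -0.27  0.84 -0.    1.7 ] grip 0.0608 65.6 F [-1.2 -0.   5.9]
dx dy dz [ 6.427 -1.169 -2.352] w 0
```

>>> drive_tool(rows=[{"dx": 0, "dy": 0, "dz": -0.5, "wx": 0, "wy": 0, "wz": 0, "hand": 54}, {"dx": 0, "dy": 0, "dz": -1.2, "wx": 0, "wy": 0, "wz": 0, "hand": 54}, {"dx": 0, "dy": 0, "dz": -1.8, "wx": 0, "wy": 0, "wz": 0, "hand": 54}, {"dx": 0, "dy": 0, "dz": -2.35, "wx": 0, "wy": 0, "wz": 0, "hand": 54}, {"dx": 0, "dy": 0, "dz": -2.35, "wx": 0, "wy": 0, "wz": 0, "hand": 54}, {"dx": 0, "dy": 0, "dz": -2.35, "wx": 0, "wy": 0, "wz": 0, "hand": 54}])

```text
clock: 13.3
eef_pos: [0.4401, -0.2717, 0.1487]
tool_rot: [0.903, 0.431, 0.0, 0.0]
ft_force: [-0.4, 0.7, -2.9]
grip_width: 0.0608
grasp_force: 65.9
```

```bash
python3 go.py .5974 .0145 .15
python3 - <<'E'
from fit import *
im=bot.camera('scene')[230:440,60:330]; cv2.imwrite('pics/s7.png',cv2.resize(im,None,fx=2.5,fy=2.5,interpolation=2)[:,:,::-1])
E
```

```text
clk 13.3 pos [ 0.4401 -0.2717  0.1487] head -39.0 q [-0.55  0.33 -0.12  1.12  0.    1.7 ] grip 0.0608 65.9 F [-0.4  0.7 -2.9]
dx dy dz [ 6.429 -1.157 -0.026] w 0
```

View pics/s7.png

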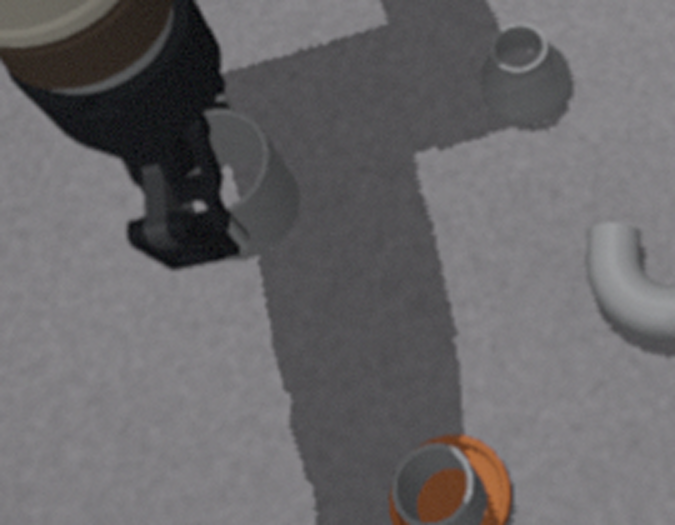

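Sleeve is held upright; its right edge is near crop x≈298 and its bottom near crop y≈257. I'll check that against the centred model.

Run:
```python
from fit import *
for p in((.4401,-.2717),):
    b=hullbox('scene',*p,.1163,.1763,.0315); t=hullbox('scene',*p,.176,.1763,.0315)
    for q in(b,t): print(((q[[0,2]]-60)*2.5).round(),((q[[1,3]]-230)*2.5).round())
```

```text
[145. 301.] [103. 257.]
[145. 270.] [103. 216.]
```

The model matches, so the sleeve is centred in the grip. On to the large nest.

>>> drive_tool(rows=[{"dx": 0.4, "dy": -0.07, "dz": 0, "wx": 0, "wy": 0, "wz": 0, "hand": 54}, {"dx": 1.1, "dy": -0.2, "dz": 0, "wx": 0, "wy": 0, "wz": 0, "hand": 54}, {"dx": 1.9, "dy": -0.34, "dz": 0, "wx": 0, "wy": 0, "wz": 0, "hand": 54}, {"dx": 2.7, "dy": -0.49, "dz": 0, "wx": 0, "wy": 0, "wz": 0, "hand": 54}, {"dx": 3.5, "dy": -0.63, "dz": 0, "wx": 0, "wy": 0, "wz": 0, "hand": 54}, {"dx": 4.3, "dy": -0.77, "dz": 0, "wx": 0, "wy": 0, "wz": 0, "hand": 54}, {"dx": 5.1, "dy": -0.92, "dz": 0, "wx": 0, "wy": 0, "wz": 0, "hand": 54}, {"dx": 5.8, "dy": -1.04, "dz": 0, "wx": 0, "wy": 0, "wz": 0, "hand": 54}, {"dx": 6.2, "dy": -1.12, "dz": 0, "wx": 0, "wy": 0, "wz": 0, "hand": 54}, {"dx": 6.43, "dy": -1.16, "dz": 0, "wx": 0, "wy": 0, "wz": 0, "hand": 54}, {"dx": 6.43, "dy": -1.16, "dz": 0.4, "wx": 0, "wy": 0, "wz": 0, "hand": 54}, {"dx": 6.43, "dy": -1.16, "dz": 0.8, "wx": 0, "wy": 0, "wz": 0, "hand": 54}, {"dx": 6.43, "dy": -1.16, "dz": 1.2, "wx": 0, "wy": 0, "wz": 0, "hand": 54}, {"dx": 6.43, "dy": -1.16, "dz": 1.4, "wx": 0, "wy": 0, "wz": 0, "hand": 54}, {"dx": 6.43, "dy": -1.16, "dz": 1.4, "wx": 0, "wy": 0, "wz": 0, "hand": 54}, {"dx": 6.43, "dy": -1.16, "dz": 1.4, "wx": 0, "wy": 0, "wz": 0, "hand": 54}])

```text
clock: 14.95
eef_pos: [0.5972, 0.0142, 0.0788]
tool_rot: [0.903, 0.43, -0.0, -0.0]
ft_force: [0.7, 0.6, -0.9]
grip_width: 0.061
grasp_force: 65.8
```

```bash
python3 go.py .5974 .0145 .0385
python3 - <<'E'
from fit import *
im=bot.camera('scene')[170:350,260:480]; cv2.imwrite('pics/s8.png',cv2.resize(im,None,fx=2.5,fy=2.5,interpolation=2)[:,:,::-1])
E
```

```text
clk 14.95 pos [0.5972 0.0142 0.0788] head -39.0 q [ 0.02  0.54  0.02  1.04 -0.    2.28] grip 0.061 65.8 F [ 0.7  0.6 -0.9]
dx dy dz [ 0.007 -0.001  0.806] w 0
```

View pics/s8.png

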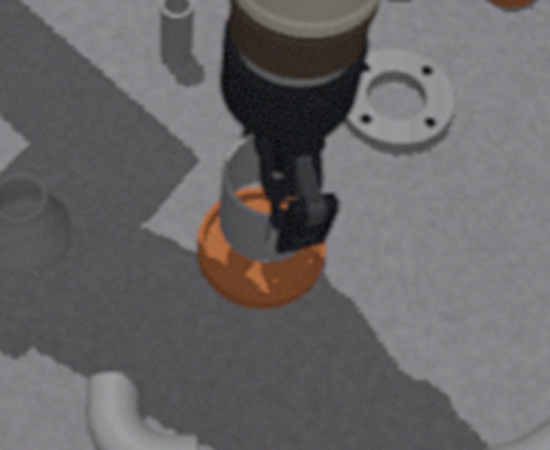

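The large sleeve hangs over its nest, centred. Next I lower, release and rise.

>>> drive_tool(rows=[{"dx": 0, "dy": 0, "dz": 0.3, "wx": 0, "wy": 0, "wz": 0, "hand": 54}, {"dx": 0, "dy": 0, "dz": 0.55, "wx": 0, "wy": 0, "wz": 0, "hand": 54}, {"dx": 0, "dy": 0, "dz": 0.7, "wx": 0, "wy": 0, "wz": 0, "hand": 54}, {"dx": 0, "dy": 0, "dz": 0.77, "wx": 0, "wy": 0, "wz": 0, "hand": 54}, {"dx": 0, "dy": 0, "dz": 0.8, "wx": 0, "wy": 0, "wz": 0, "hand": 54}, {"dx": 0, "dy": 0, "dz": 0.82, "wx": 0, "wy": 0, "wz": 0, "hand": 54}, {"dx": 0, "dy": 0, "dz": 0.82, "wx": 0, "wy": 0, "wz": 0, "hand": 54}, {"dx": 0, "dy": 0, "dz": 0.82, "wx": 0, "wy": 0, "wz": 0, "hand": 54}])

```text
clock: 15.8
eef_pos: [0.5977, 0.0147, 0.0385]
tool_rot: [0.903, 0.431, 0.001, 0.0]
ft_force: [-1.0, -0.1, 2.4]
grip_width: 0.0608
grasp_force: 65.9
```

```bash
python3 go.py .5974 .0145 .0385
```

```text
clk 15.8 pos [0.5977 0.0147 0.0385] head -39.0 q [ 0.02  0.59 -0.03  0.96 -0.    2.28] grip 0.0608 65.9 F [-1.  -0.1  2.4]
dx dy dz [-0.007 -0.003 -0.   ] w 0
```

>>> drive_tool(rows=[{"dx": 0, "dy": 0, "dz": 0, "wx": 0, "wy": 0, "wz": 0, "hand": 64}, {"dx": 0, "dy": 0, "dz": 0, "wx": 0, "wy": 0, "wz": 0, "hand": 72}, {"dx": 0, "dy": 0, "dz": 0, "wx": 0, "wy": 0, "wz": 0, "hand": 80}, {"dx": 0, "dy": 0, "dz": 0, "wx": 0, "wy": 0, "wz": 0, "hand": 85}, {"dx": 0, "dy": 0, "dz": 0, "wx": 0, "wy": 0, "wz": 0, "hand": 85}, {"dx": 0, "dy": 0, "dz": 0, "wx": 0, "wy": 0, "wz": 0, "hand": 85}, {"dx": 0, "dy": 0, "dz": -0.3, "wx": 0, "wy": 0, "wz": 0, "hand": 85}, {"dx": 0, "dy": 0, "dz": -0.9, "wx": 0, "wy": 0, "wz": 0, "hand": 85}, {"dx": 0, "dy": 0, "dz": -1.6, "wx": 0, "wy": 0, "wz": 0, "hand": 85}, {"dx": 0, "dy": 0, "dz": -2.0, "wx": 0, "wy": 0, "wz": 0, "hand": 85}, {"dx": 0, "dy": 0, "dz": -2.0, "wx": 0, "wy": 0, "wz": 0, "hand": 50}, {"dx": 0, "dy": 0, "dz": -2.0, "wx": 0, "wy": 0, "wz": 0, "hand": 50}])

```text
clock: 17.0
eef_pos: [0.5974, 0.0146, 0.1378]
tool_rot: [0.903, 0.431, 0.0, 0.0]
ft_force: [0.5, 0.2, -0.7]
grip_width: 0.0589
grasp_force: 0.0
```

```bash
python3 go.py .446 .1125 .13 -65
```

```text
clk 17.0 pos [0.5974 0.0146 0.1378] head -39.0 q [0.02 0.49 0.1  1.17 0.   2.28] grip 0.0589 0.0 F [ 0.5  0.2 -0.7]
dx dy dz [-0.384 -3.585  0.154] w [ 0.   -0.01  5.2 ]
```

>>> drive_tool(rows=[{"dx": -0.06, "dy": -0.6, "dz": 0, "wx": 0, "wy": 0, "wz": 0, "hand": 50}, {"dx": -0.15, "dy": -1.4, "dz": 0, "wx": 0, "wy": 0, "wz": 0, "hand": 50}, {"dx": -0.24, "dy": -2.2, "dz": 0.1, "wx": 0, "wy": 0, "wz": 0, "hand": 50}, {"dx": -0.32, "dy": -3.0, "dz": 0.15, "wx": 0, "wy": 0, "wz": 0, "hand": 50}, {"dx": -0.384, "dy": -3.585, "dz": 0.15, "wx": 0, "wy": 0, "wz": 0, "hand": 50}, {"dx": -0.384, "dy": -3.585, "dz": 0.15, "wx": 0, "wy": 0, "wz": 0, "hand": 50}, {"dx": -0.384, "dy": -3.585, "dz": 0.15, "wx": 0, "wy": 0, "wz": 0, "hand": 50}, {"dx": -0.384, "dy": -3.585, "dz": 0.15, "wx": 0, "wy": 0, "wz": 0, "hand": 50}])

```text
clock: 17.8
eef_pos: [0.4465, 0.1122, 0.1297]
tool_rot: [0.903, 0.43, -0.0, 0.0]
ft_force: [0.3, -0.1, 0.1]
grip_width: 0.05
grasp_force: 0.0
```

```bash
python3 - <<'E'
from fit import *
G['sleeve_large']=(.597,.0145,.0315,.06)
measure(['sleeve_large','sleeve_small','reducer','flange'])
im=bot.camera('scene')[70:320,220:480]; cv2.imwrite('pics/s9.png',cv2.resize(im,None,fx=2.3,fy=2.3,interpolation=2)[:,:,::-1])
E
python3 go.py .446 .1125 .025
```

```text
sleeve_large ['top', 'scene'] [0.5983 0.0157 0.0008] [-0.4 -0.5  0.4  1.7  0.4  0.1  0.  -0.   0.4 -0.1  0.1  0.2]
    top [0.5994 0.0159]
    scene [0.5979 0.0159]
sleeve_small ['scene'] [ 0.4469  0.113  -0.003 ] [ 0.6 -0.3 -0.6  0.2  0.   0.1]
    scene [0.4483 0.1111]
reducer ['top', 'scene'] [ 0.4607 -0.0747 -0.0238] [-0.6 -0.1  1.2  1.5  0.1  0.2 -0.9 -1.5  1.2  4.1  1.   0.1]
    top [ 0.4599 -0.0725]
    scene [ 0.4694 -0.0819]
flange ['top', 'scene'] [ 0.6033  0.1786 -0.0037] [-0.2 -0.9  0.6 12.6  0.6  4.6  1.1 -0.3  0.4  0.2  0.3  0.1]
    top [0.6142 0.1792]
    scene [0.6033 0.1754]
clk 18.35 pos [0.446  0.1124 0.1303] head -39.0 q [ 0.25  0.25 -0.29  1.03 -0.    2.5 ] grip 0.0503 0.0 F [0.1 0.1 0. ]
dx dy dz [ 1.000e-03 -1.000e-03  2.106e+00] w 0
```

View pics/s9.png

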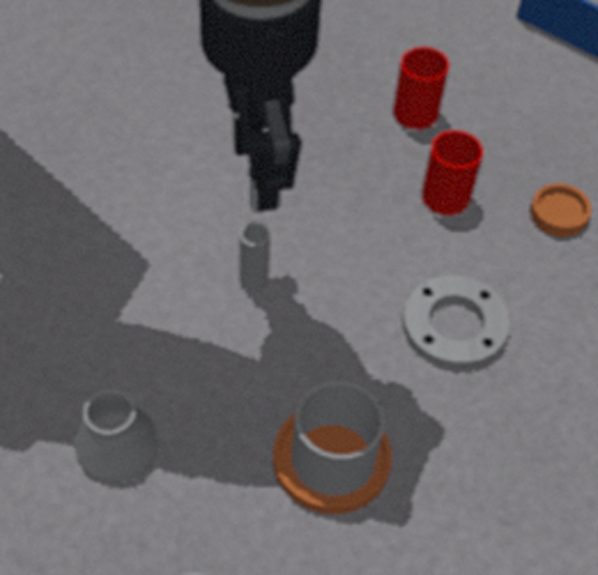

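The large sleeve stands well seated in its nest (crop 337,445). The gripper is above the small sleeve (crop 255,255), so I descend and grip.

>>> drive_tool(rows=[{"dx": 0.01, "dy": 0, "dz": 0.5, "wx": 0, "wy": 0, "wz": 0, "hand": 50}, {"dx": 0.01, "dy": 0, "dz": 1.0, "wx": 0, "wy": 0, "wz": 0, "hand": 50}, {"dx": 0.01, "dy": 0, "dz": 1.4, "wx": 0, "wy": 0, "wz": 0, "hand": 50}, {"dx": 0.01, "dy": 0, "dz": 1.7, "wx": 0, "wy": 0, "wz": 0, "hand": 50}, {"dx": 0.01, "dy": 0, "dz": 1.9, "wx": 0, "wy": 0, "wz": 0, "hand": 50}, {"dx": 0.01, "dy": 0, "dz": 2.06, "wx": 0, "wy": 0, "wz": 0, "hand": 50}, {"dx": 0.01, "dy": 0, "dz": 2.06, "wx": 0, "wy": 0, "wz": 0, "hand": 44}, {"dx": 0.01, "dy": 0, "dz": 2.06, "wx": 0, "wy": 0, "wz": 0, "hand": 38}, {"dx": 0.01, "dy": 0, "dz": 2.06, "wx": 0, "wy": 0, "wz": 0, "hand": 33}, {"dx": 0.01, "dy": 0, "dz": 2.06, "wx": 0, "wy": 0, "wz": 0, "hand": 30}, {"dx": 0.01, "dy": 0, "dz": 2.06, "wx": 0, "wy": 0, "wz": 0, "hand": 28}, {"dx": 0.01, "dy": 0, "dz": 2.06, "wx": 0, "wy": 0, "wz": 0, "hand": 26}, {"dx": 0.01, "dy": 0, "dz": 2.06, "wx": 0, "wy": 0, "wz": 0, "hand": 24}, {"dx": 0.01, "dy": 0, "dz": 2.06, "wx": 0, "wy": 0, "wz": 0, "hand": 16}, {"dx": 0.01, "dy": 0, "dz": 2.06, "wx": 0, "wy": 0, "wz": 0, "hand": 16}, {"dx": 0.01, "dy": 0, "dz": 2.06, "wx": 0, "wy": 0, "wz": 0, "hand": 16}, {"dx": 0.01, "dy": 0, "dz": 2.06, "wx": 0, "wy": 0, "wz": 0, "hand": 16}])

```text
clock: 20.05
eef_pos: [0.4465, 0.113, 0.0278]
tool_rot: [0.903, 0.431, 0.0, -0.0]
ft_force: [-1.6, -0.5, 5.3]
grip_width: 0.0242
grasp_force: 58.4
```

```bash
python3 go.py .611 .333 .15
```

```text
clk 20.05 pos [0.4465 0.113  0.0278] head -39.0 q [ 0.25  0.38 -0.42  0.76  0.    2.5 ] grip 0.0242 58.4 F [-1.6 -0.5  5.3]
dx dy dz [ 5.492 -0.211 -2.44 ] w 0
```

>>> drive_tool(rows=[{"dx": 0, "dy": 0, "dz": -0.5, "wx": 0, "wy": 0, "wz": 0, "hand": 16}, {"dx": 0, "dy": 0, "dz": -1.2, "wx": 0, "wy": 0, "wz": 0, "hand": 16}, {"dx": 0, "dy": 0, "dz": -1.9, "wx": 0, "wy": 0, "wz": 0, "hand": 16}, {"dx": 0.2, "dy": 0, "dz": -2.4, "wx": 0, "wy": 0, "wz": 0, "hand": 16}, {"dx": 0.7, "dy": -0.03, "dz": -2.4, "wx": 0, "wy": 0, "wz": 0, "hand": 16}, {"dx": 1.4, "dy": -0.05, "dz": -2.4, "wx": 0, "wy": 0, "wz": 0, "hand": 16}, {"dx": 2.2, "dy": -0.08, "dz": -2.4, "wx": 0, "wy": 0, "wz": 0, "hand": 16}, {"dx": 3.0, "dy": -0.11, "dz": -2.4, "wx": 0, "wy": 0, "wz": 0, "hand": 16}, {"dx": 3.8, "dy": -0.14, "dz": -2.4, "wx": 0, "wy": 0, "wz": 0, "hand": 16}, {"dx": 4.6, "dy": -0.17, "dz": -2.4, "wx": 0, "wy": 0, "wz": 0, "hand": 16}, {"dx": 5.2, "dy": -0.2, "dz": -2.4, "wx": 0, "wy": 0, "wz": 0, "hand": 16}, {"dx": 5.5, "dy": -0.21, "dz": -2.4, "wx": 0, "wy": 0, "wz": 0, "hand": 16}, {"dx": 5.5, "dy": -0.21, "dz": -2.0, "wx": 0, "wy": 0, "wz": 0, "hand": 16}, {"dx": 5.5, "dy": -0.21, "dz": -1.5, "wx": 0, "wy": 0, "wz": 0, "hand": 16}, {"dx": 5.5, "dy": -0.21, "dz": -1.0, "wx": 0, "wy": 0, "wz": 0, "hand": 16}, {"dx": 5.5, "dy": -0.21, "dz": -1.0, "wx": 0, "wy": 0, "wz": 0, "hand": 16}, {"dx": 5.5, "dy": -0.21, "dz": -1.0, "wx": 0, "wy": 0, "wz": 0, "hand": 16}])

```text
clock: 21.75
eef_pos: [0.6105, 0.3329, 0.0764]
tool_rot: [0.903, 0.431, -0.001, 0.0]
ft_force: [0.6, 0.7, -0.3]
grip_width: 0.024
grasp_force: 59.0
```

```bash
python3 go.py .611 .333 .0343
python3 - <<'E'
from fit import *
a=bot.camera('scene')[90:210,400:520]; b=bot.camera('top')[160:260,110:230]
cv2.imwrite('pics/s10.png',np.hstack([cv2.resize(a,(400,400),interpolation=2),cv2.resize(b,(400,400),interpolation=2)])[:,:,::-1])
E
```

```text
clk 21.75 pos [0.6105 0.3329 0.0764] head -39.0 q [ 0.5   0.73  0.35  1.19 -0.    2.75] grip 0.024 59.0 F [ 0.6  0.7 -0.3]
dx dy dz [0.01  0.007 0.842] w 0
```

View pics/s10.png

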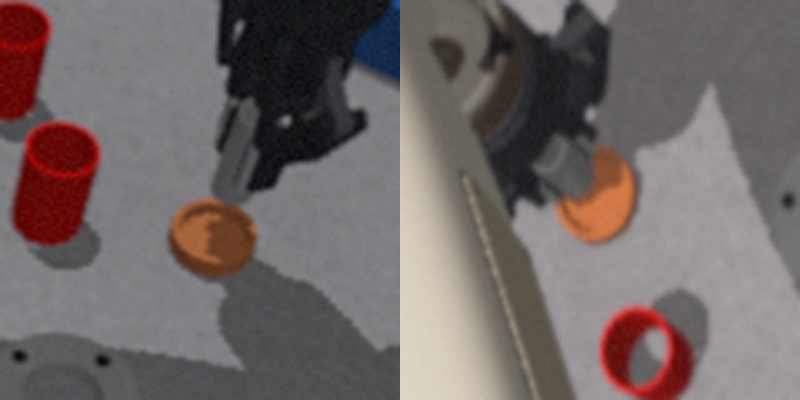

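Run:
```python
from fit import *
for c,o,s in(('scene',(400,90),400/120),('top',(110,160),None)):
    for p in((.6105,.3329,.0486),(.6105,.3329,.1086),(.611,.333,.014)):
        u=proj(c,p)-o; print(c,(u*(np.array([s,s]) if s else np.array([400/120,4]))).round())
    print((hullbox(c,.6105,.3329,.0486,.1086,.0125)[:4]-np.array(o*2))*400/120)
```

```text
scene [230. 186.]
scene [260. 109.]
scene [215. 226.]
[208.37212456  92.67377811 283.76685301 202.31933045]
top [176. 176.]
top [145. 149.]
top [192. 189.]
[123.57419196 102.64309672 196.41675105 166.7546198 ]
```

The image matches the model, so the sleeve is over the nest centre. I'll lower it and check contact.

>>> drive_tool(rows=[{"dx": 0.01, "dy": 0, "dz": 0.3, "wx": 0, "wy": 0, "wz": 0, "hand": 16}, {"dx": 0.01, "dy": 0, "dz": 0.55, "wx": 0, "wy": 0, "wz": 0, "hand": 16}, {"dx": 0.01, "dy": 0, "dz": 0.7, "wx": 0, "wy": 0, "wz": 0, "hand": 16}, {"dx": 0.01, "dy": 0, "dz": 0.8, "wx": 0, "wy": 0, "wz": 0, "hand": 16}, {"dx": 0.01, "dy": 0, "dz": 0.84, "wx": 0, "wy": 0, "wz": 0, "hand": 16}, {"dx": 0.01, "dy": 0, "dz": 0.85, "wx": 0, "wy": 0, "wz": 0, "hand": 16}, {"dx": 0.01, "dy": 0, "dz": 0.85, "wx": 0, "wy": 0, "wz": 0, "hand": 16}, {"dx": 0.01, "dy": 0, "dz": 0.85, "wx": 0, "wy": 0, "wz": 0, "hand": 16}])

```text
clock: 22.65
eef_pos: [0.6118, 0.3338, 0.0354]
tool_rot: [0.903, 0.431, 0.001, -0.0]
ft_force: [0.1, 0.0, -0.0]
grip_width: 0.0244
grasp_force: 58.9
```

```bash
python3 go.py .611 .333 .0343
```

```text
clk 22.65 pos [0.6118 0.3338 0.0354] head -39.0 q [ 0.5   0.77  0.31  1.11 -0.    2.75] grip 0.0244 58.9 F [ 0.1  0.  -0. ]
dx dy dz [-0.023 -0.003  0.022] w 0
```

>>> drive_tool(rows=[{"dx": 0, "dy": 0, "dz": 0.025, "wx": 0, "wy": 0, "wz": 0, "hand": 16}, {"dx": 0, "dy": 0, "dz": 0.025, "wx": 0, "wy": 0, "wz": 0, "hand": 16}, {"dx": 0, "dy": 0, "dz": 0.025, "wx": 0, "wy": 0, "wz": 0, "hand": 16}, {"dx": 0, "dy": 0, "dz": 0.025, "wx": 0, "wy": 0, "wz": 0, "hand": 25}, {"dx": 0, "dy": 0, "dz": 0.025, "wx": 0, "wy": 0, "wz": 0, "hand": 29}, {"dx": 0, "dy": 0, "dz": 0.025, "wx": 0, "wy": 0, "wz": 0, "hand": 36}, {"dx": 0, "dy": 0, "dz": 0.025, "wx": 0, "wy": 0, "wz": 0, "hand": 44}, {"dx": 0, "dy": 0, "dz": 0.025, "wx": 0, "wy": 0, "wz": 0, "hand": 50}, {"dx": 0, "dy": 0, "dz": 0.025, "wx": 0, "wy": 0, "wz": 0, "hand": 50}, {"dx": 0, "dy": 0, "dz": 0.025, "wx": 0, "wy": 0, "wz": 0, "hand": 50}, {"dx": 0, "dy": 0, "dz": -0.3, "wx": 0, "wy": 0, "wz": 0, "hand": 50}, {"dx": 0, "dy": 0, "dz": -0.9, "wx": 0, "wy": 0, "wz": 0, "hand": 50}, {"dx": 0, "dy": 0, "dz": -1.7, "wx": 0, "wy": 0, "wz": 0, "hand": 50}, {"dx": 0, "dy": 0, "dz": -2.6, "wx": 0, "wy": 0, "wz": 0, "hand": 50}, {"dx": 0, "dy": -1.0, "dz": -3.0, "wx": 0, "wy": 0, "wz": 0, "hand": 50}, {"dx": -0.8, "dy": -2.0, "dz": -3.0, "wx": 0, "wy": 0, "wz": 0, "hand": 50}, {"dx": -1.5, "dy": -3.0, "dz": -3.0, "wx": 0, "wy": 0, "wz": 0, "hand": 50}, {"dx": -2.0, "dy": -4.0, "dz": -3.0, "wx": 0, "wy": 0, "wz": 0, "hand": 50}, {"dx": -2.0, "dy": -4.0, "dz": -3.0, "wx": 0, "wy": 0, "wz": 0, "hand": 50}, {"dx": -2.0, "dy": -4.0, "dz": -3.0, "wx": 0, "wy": 0, "wz": 0, "hand": 50}])

```text
clock: 24.65
eef_pos: [0.3888, 0.3821, 0.1854]
tool_rot: [0.902, 0.433, -0.001, -0.0]
ft_force: [0.2, -0.1, -0.2]
grip_width: 0.0498
grasp_force: 0.0
```

Run:
```python
from fit import *
G['sleeve_large']=(.598,.0155,.0315,.06);G['sleeve_medium']=(.612,-.311,.022,.06);G['sleeve_small']=(.611,.333,.0125,.06)
measure(['sleeve_large','sleeve_small','sleeve_medium','reducer','flange','elbow'])
cv2.imwrite('pics/s11.png',bot.camera('scene')[:,:,::-1])
o=bot.get_obs(); print(o['clock'],o['eef_pos'])
```

```text
sleeve_large ['top', 'scene'] [5.989e-01 1.670e-02 2.000e-04] [ 1.1  0.3 -0.1  0.5  0.5  0.3  1.6 -0.1 -0.  -0.2  0.5 -0. ]
    top [0.5997 0.0177]
    scene [0.598  0.0159]
sleeve_small ['top', 'scene'] [0.6116 0.3352 0.0029] [-0.2  0.2  0.5  0.4  0.3  0.4  0.2 -0.3  0.5  0.4  0.5 -0.1]
    top [0.6129 0.3366]
    scene [0.6103 0.3375]
sleeve_medium ['top', 'scene'] [ 0.6128 -0.3115  0.0015] [-0.2  0.2  0.8  0.4  0.2  0.1 -0.5  0.   1.   0.2  0.5 -0.3]
    top [ 0.6136 -0.3114]
    scene [ 0.6121 -0.3118]
reducer ['top', 'scene'] [ 0.4611 -0.0745 -0.0246] [-0.7 -0.3  1.   1.3 -0.   0.2 -1.5 -2.2  1.5  4.3  0.8  0.2]
    top [ 0.4601 -0.0725]
    scene [ 0.4706 -0.0819]
flange ['top', 'scene'] [ 0.6028  0.1792 -0.0051] [-0.4  0.5  0.4 -0.   0.2  0.2 -0.1 -1.2  1.2  1.2 -0.1  0.1]
    top [0.6023 0.1786]
    scene [0.6034 0.1755]
elbow ['top', 'scene'] [ 0.6189 -0.1427 -0.0111] [-9.5  0.   8.9  0.8 -0.1  0.4 -6.1 -4.9  6.   8.1  0.7  0.4]
    top [ 0.6175 -0.1415]
    scene [ 0.6196 -0.1437]
25.4 [0.39321469 0.38168476 0.18470195]
```

View pics/s11.png

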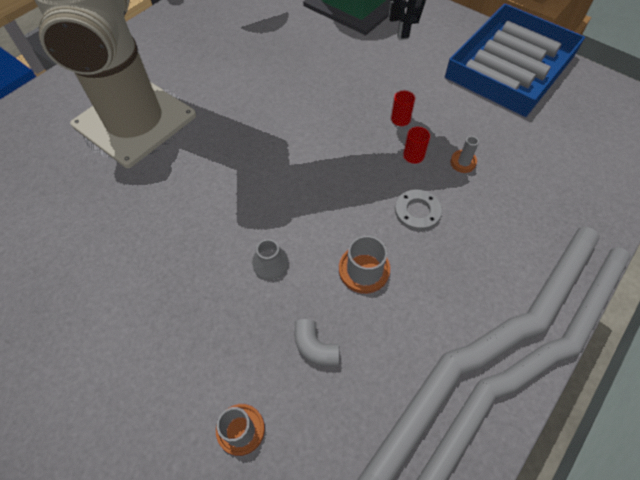

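The picture shows all three sleeves upright in their own nests: small (467,155), large (366,262), medium (237,430). The fits put each within about 2 mm of its nest centre. The look-alikes are undisturbed and the arm is clear, so I'm handing in.

```bash
python3 -c "
from workcell import bot
print(bot.job_done())"
```

```text
the job is handed in; nothing more can be done
None
```

All three sleeves stand upright in their own nests, each within about 2 mm of centre by the last two-camera check; the reducer, elbow, flange and red look-alikes were left where they lay, and the job was handed in at about 25 s (no verdict was returned).

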